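# Load the leak-test fixture and lower its cover

### The job

Take the brass valve body from the tray and set it down flat in the pocket of the test fixture, let go of it, then lower the open hinged cover gently all the way onto its rubber stops without letting it drop or slam. With the cover down, press the green start button fully in and let it come back out; leave the blue valve body and the other things on the bench where they are.

Things in the scene. Friction and masses are not known exactly. Their poses are not given: they have to be found in the camera images.
- brass_valve: brass valve body to be tested: a block 50 (its x) x 36 (its y) x 42 mm high, 0.45 kg nominal, dark bores on top and ends; origin at the centre of its underside, z up
- blue_valve: blue valve body of the same size, not to be touched; origin at the centre of its underside
- tray: fixed shallow steel tray, 220 (x) x 125 (y) mm, rim 12 mm high, floor 3 mm thick; the two valve bodies stand in it about 110 mm apart along its x, in either order; origin at the centre of its underside
- fixture: fixed test fixture: aluminium base plate 150 (x) x 190 (y) x 30 mm high, nest on top; two hinge posts (16 mm square, top 94 mm above the bench) at x +66, y +-80 mm; two rubber-tipped stop posts (18 mm across, top 84 mm above the bench) at x -60, y +-82 mm. Origin: centre of its underside; x points from its handle side to its hinge side, y along the hinge
- nest (a point): centre of the pocket's floor, on top of the base plate, 30 mm above the bench; axes as the fixture's. The pocket measures 55 (x) x 41 (y) mm between rails 10 mm high and 7 to 8 mm thick, open above; a valve body fits with its long side along the pocket's x, either way round
- cover_hinge (a point): middle of the cover's hinge axis, 90 mm above the bench; the axis runs along the fixture's y. Axes as the fixture's
- cover_bar (a point): centre of the cover's handle: a round black bar 12 mm thick, 126 mm long, parallel to the hinge and 175 mm from its axis, in the cover's mid-plane, 40 mm off the cover's edge on two 10 mm rods at 55 mm either side of its middle. Cover closed: it sticks out to the fixture's -x at the hinge's height; cover open: it is the topmost part
- cover (a joint): angle (rad) of the guard cover, an aluminium frame 180 mm wide, 12 mm thick, with a clear pane, reaching 135 mm from the hinge, 0.35 kg: 0 = closed, level on the rubber stops, underside 84 mm above the bench; 1.57 = upright; at most 1.95, leaning back. Hinge friction holds it near upright; let go lower down it falls shut
- button_box: fixed grey button box, 90 x 75 x 55 mm high; origin at the centre of its underside
- start_top (a point): centre of the top face of the green round start button (34 mm across) on the button box; it is pressed straight down
- start (a joint): travel of the start button: 0 = out, 0.006 m = fully pressed; springs back, 5 N presses it fully
- oil: yellow oil bottle, 48 mm across, 110 mm high; bystander; origin at the centre of its underside
- cup: black cup, 70 mm across, 60 mm high; bystander; origin at the centre of its underside
- driver: screwdriver with red handle lying on the bench; bystander
Things that resemble listed ones, but are neither listed nor needed, are in the scene too. Of the things like the brass_valve, leave any that is turquoise; of the rest the larger one is meant.

How it is judged:
On the way, in this order (a step that is already met when the one before it is completed fails the run):
1. the brass valve body lies flat in the pocket, let go, with the cover still open (horizontal distance between brass_valve and nest below 0.007 m and z of brass_valve in the frame of nest between -0.004 and 0.004 m and angle between brass_valve's own z axis and vertical below 0.08 rad and angle between the x axis of brass_valve and the x axis of nest, either way round below 0.2 rad and value of joint cover above 0.8 rad and contact force between the fingers and brass_valve below 0.3 N), for 0.2 s.
2. the cover is down on its stops (value of joint cover below 0.03 rad), for 0.2 s.
3. with the cover down, the start button is pressed in (value of joint start above 0.0045 m and value of joint cover below 0.04 rad).
At the end, for the whole second after the job is handed in: the brass valve body stands flat in the pocket (within 7 mm of its centre, underside within 4 mm of its floor, tilt under 0.08 rad, long side along the pocket within 0.2 rad, at rest), the cover is closed (under 0.03 rad) and the start button is out again (under 2 mm) (horizontal distance between brass_valve and nest below 0.007 m and z of brass_valve in the frame of nest between -0.004 and 0.004 m and angle between brass_valve's own z axis and vertical below 0.08 rad and angle between the x axis of brass_valve and the x axis of nest, either way round below 0.2 rad and value of joint cover below 0.03 rad and value of joint start below 0.002 m and linear speed of brass_valve below 0.02 m/s); the robot touches nothing.
It fails at once if the cover dropped or slammed onto its stops (closing faster than 1.25 rad/s within 0.15 rad of closed) (value of joint cover below 0.15 rad and velocity of joint cover below -1.25 rad/s).
It fails at once if the blue valve body was moved more than 15 mm (distance of blue_valve from where it was at the start of the episode above 0.015 m).
It fails at once if the oil bottle was moved more than 30 mm (distance of oil from where it was at the start of the episode above 0.03 m).
It fails at once if the cup was moved more than 30 mm (distance of cup from where it was at the start of the episode above 0.03 m).
It fails at once if the screwdriver was moved more than 30 mm (distance of driver from where it was at the start of the episode above 0.03 m).
It also fails if it takes over 72 s, if anything falls off the work surface, if the arm or the gripper's body presses on something with over 40 N, if the wrist force passes 120 N, or if a joint passes its speed limit or range.

### The arm

A 7-joint arm with a two-finger parallel gripper is mounted at the origin on the work surface. World frame = base frame: x ahead of the robot, y to its left, z up, the work surface at z = 0. Lengths are in m, angles in rad, forces in N, time in s.
With the tool pointing down it reaches from about 0.35 to 0.9 m from the base axis. Payload 19.9 kg.
Tool frame: the origin (TCP) lies between the finger pads; the fingertips stand manip.nose_length ahead of it and the grasp point (between the pads) lies 3 mm ahead of it (manip.nose_length is the distance from the TCP to the fingertips, in m); z points along the fingers, y is the line along which they close (so a half turn about z gives the same grasp; the last joint's range is limited). The gripper opens to 85 mm and grips with 20 to 120 N. Pads are 22 mm wide; open, the fingers measure 114 mm over their backs; the gripper's body (76 mm by 85 mm) begins 54 mm behind the grasp point. The pads swing forward as they close: fully open they stand 13 mm farther back than shut.
Start: joints at [-1.204, 0.417, -0.01, 1.614, 0.005, 1.111, -0.053], TCP at [0.248, 0.574, 0.253] pointing down, gripper open.
Joint ranges: [-2.81, 2.81], [-0.39, 2.02], [-1.27, 1.25], [0.06, 2.57], [-1.19, 4.33], [0.19, 2], [-2.82, 2.82]. Speed limits (rad/s): [1.89, 1.89, 2.39, 2.39, 3.01, 3.01, 3.01].

### API

Orientations are given as a rotation vector (axis times angle).
In Python, from cell import status, cams, finish_job, manip gives the robot as it stands.
- The arm moves only by the tool apply_moves, never from a script. Its argument "increments" is a list of rows, each an object with "angular": the turn, a rotation vector about the world's x, y, z as a fraction of full scale, a list of three; "offset": the shift along the world's x, y, z as a fraction of full scale, a list of three; "gripper": the opening, from -1 (shut) to 1 (fully open). In form: [{"angular": [ax, ay, az], "offset": [tx, ty, tz], "gripper": gripper}, ...]. A call has 1 to 20 rows; each row shifts and turns the commanded pose from where the row before left it; what a row does not reach is not made up. Full scale, the value 1, is 750 mm for a shift and pi rad for a turn. A row lasts 1/12 s, in which the tool goes at most 41.7 mm and 7.16 degrees, less where a joint would pass 70% of its speed; a pose out of reach is approached as far as the arm can. A call with a number of a shift or a turn outside -1 to 1 is refused whole. A call with a gripper value outside its range is refused whole. The fingers move at their own pace and stop on an object; the grip force is fixed at half the most. Time passes only in rows, so rows that do not move let the fingers close. It gives the time, the measured TCP pose, the force, the opening and the grip force at its end, in the units of the state.
- status.observe(): the state, without advancing time (a new reading comes with each control period).
- cams.camera(name): name is "scene" or "top"; returns the picture (384x512x3 uint8, blue, green, red); there is no depth.
- cams.camera_model(name): a dict with "camera_matrix" (3x3 intrinsics, pixels), "D" ([k1, k2, p1, p2, k3] as OpenCV has them; the pictures are not rectified), "world_from_camera" (4x4, takes a point from camera to world coordinates). Camera axes: x right, y down, z forward; pixel columns grow to the right and rows downward; lengths in m; the calibration is good to about 2 mm. A picture is of the moment at which its call begins. camera_model takes no time and is no camera call.
- finish_job(): hands the job in; it is judged then, once.
The state is a dict: "clock": time; "joint_positions": joint angles; "joint_velocities": joint speeds; "joint_efforts": joint torques, N m; "tool_pos": TCP position; "ee_rot": TCP orientation; "force": force on the tool from outside, world axes, zero at the start; "wrist_torque": the same for the moment, N m; "finger_gap": opening from 0.0 (shut) to 1.0 (fully open); "grasp_force": force on a finger pad.
Only numpy, scipy, OpenCV 4.12 (cv2) and the standard library are available. Lean on these libraries where they do the work, as an engineer would, in place of code of your own. Each camera call takes 0.05 s, during which the arm holds its last target. There are 200 camera calls.

## Working session

There is one attempt and no reset: what is moved stays moved. The work goes in short steps, Python scripts to look and compute and a tool call to move; the robot and the scene stay as the last step left them, time stands still between calls to the robot, and variables do not carry over. Pictures are saved under pics/ and viewed, at most 10 in all, crops included, and the job is handed in when it is done.

Besides the shell and the picture viewer there is one more tool, called by a JSON object that holds its "api" and its "payload". apply_moves: Moves the arm, as the interface text tells. Its arguments: {"type":"object","properties":{"increments":{"type":"array"}},"required":["increments"]}

```bash
mkdir -p pics; ls
python3 - <<'E'
from cell import status,cams,manip
import cv2,numpy as np
s=status.observe();print({k:np.round(v,3).tolist() for k,v in s.items()});print(manip.nose_length)
for n in("scene","top"):
    cv2.imwrite(f"pics/{n}0.png",cams.camera(n));m=cams.camera_model(n);print(n,{k:np.round(v,3).tolist() for k,v in m.items()})
E
```

```text
pics
{'clock': 0.0, 'joint_positions': [-1.205, 0.418, -0.01, 1.614, 0.005, 1.111, -0.053], 'joint_velocities': [-0.002, 0.0, -0.0, 0.0, 0.001, -0.001, -0.0], 'joint_efforts': [0.001, -86.446, 0.679, -43.487, 0.019, 0.008, 0.0], 'tool_pos': [0.248, 0.573, 0.253], 'ee_rot': [-0.636, -3.076, 0.002], 'force': [0.615, 0.038, 0.488], 'wrist_torque': [-0.0, 0.049, -0.039], 'grasp_force': 0.0, 'finger_gap': 1.0}
0.022
scene {'camera_matrix': [[459.516, 0.0, 255.644], [0.0, 459.516, 201.713], [0.0, 0.0, 1.0]], 'D': [0.015, 0.0, 0.0, 0.0, 0.0], 'world_from_camera': [[0.658, 0.534, -0.531, 1.116], [0.753, -0.465, 0.466, -0.497], [0.002, -0.707, -0.708, 0.833], [0.0, 0.0, 0.0, 1.0]]}
top {'camera_matrix': [[477.426, 0.0, 256.337], [0.0, 477.426, 195.419], [0.0, 0.0, 1.0]], 'D': [-0.144, 0.0, 0.0, 0.0, 0.0], 'world_from_camera': [[-0.002, -0.994, 0.11, 0.369], [-1.0, 0.003, 0.007, -0.002], [-0.007, -0.11, -0.994, 1.455], [0.0, 0.0, 0.0, 1.0]]}
```

View pics/scene0.png

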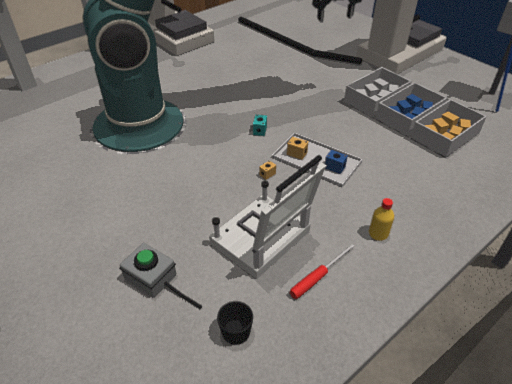

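View pics/top0.png

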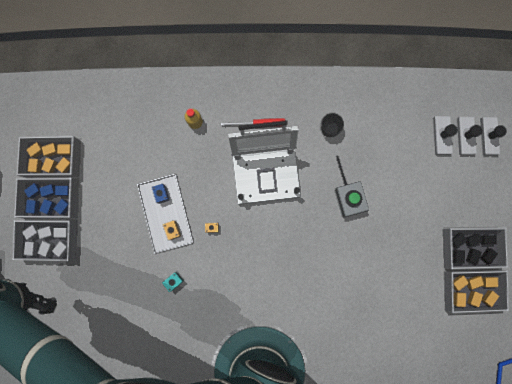

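Candidates in top/scene: the orange block in the tray at (172,230)/(297,147), the smaller orange block on the bench at (212,228)/(268,170), and the turquoise block at (174,282)/(260,124). The tray one fits, as the larger one that isn't turquoise. I'll confirm it in a crop.

```bash
cat > h.py <<'E'
import cv2,numpy as np
from cell import cams
M={n:cams.camera_model(n) for n in("scene","top")}
def ray(n,p):
    m=M[n];K=np.array(m["camera_matrix"],float);T=np.array(m["world_from_camera"],float)
    u=cv2.undistortPoints(np.array([[p]],float),K,np.array(m["D"],float))[0,0]
    d=T[:3,:3]@[u[0],u[1],1];return T[:3,3],d/np.linalg.norm(d)
def plane(n,p,z):
    o,d=ray(n,p);return o+d*(z-o[2])/d[2]
def tri(ps,pt):
    (a,d),(b,e)=ray("scene",ps),ray("top",pt)
    s,t=np.linalg.lstsq(np.c_[d,-e],b-a,rcond=None)[0]
    return (a+s*d+b+t*e)/2,np.linalg.norm(a+s*d-b-t*e)
def proj(n,P):
    m=M[n];T=np.linalg.inv(np.array(m["world_from_camera"],float))
    return cv2.projectPoints(np.array([P],float),cv2.Rodrigues(T[:3,:3])[0],T[:3,3],np.array(m["camera_matrix"],float),np.array(m["D"],float))[0][0,0]
E
python3 - <<'E'
import cv2,numpy as np
t=cv2.imread("pics/top0.png");s=cv2.imread("pics/scene0.png")
r=lambda i,x,y,w,h,k:cv2.resize(i[y:y+h,x:x+w],None,fx=k,fy=k,interpolation=cv2.INTER_CUBIC)
cv2.imwrite("pics/c1.png",np.hstack([r(t,220,110,90,110,5),r(t,135,170,70,110,5)]))
cv2.imwrite("pics/c2.png",r(s,200,125,160,150,4)[:600])
E
```

```text
(no output)
```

View pics/c1.png

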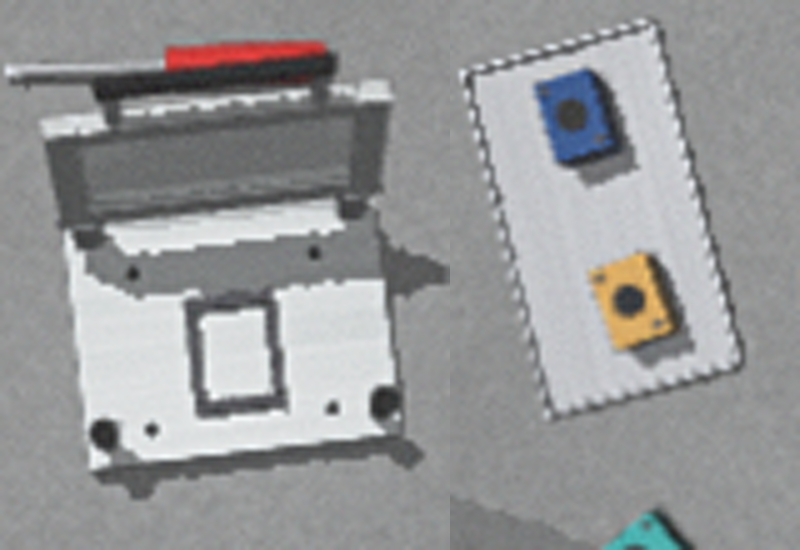

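View pics/c2.png

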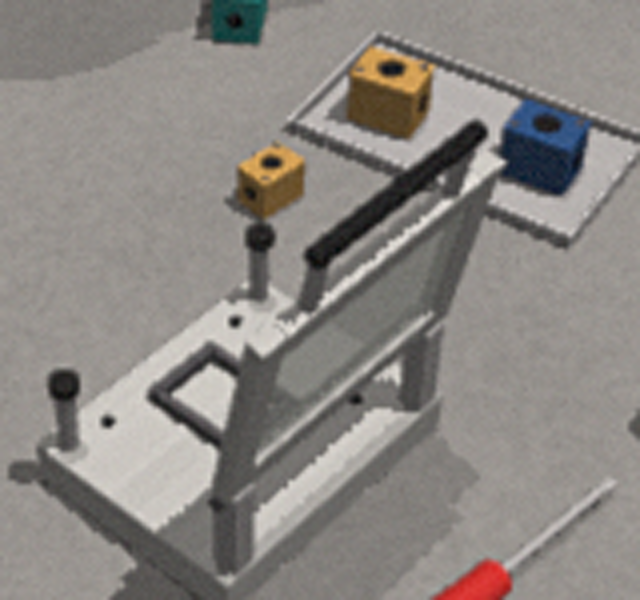

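The crops confirm it. The tray block (top bore (171,230), scene bore (297.7,142)) is clearly larger than the loose orange one at scene (268,170). The cover is open with its bar on top, and the pocket is empty at top ~(266.5,180).

Run:
```python
import cv2,numpy as np
from h import *
t=cv2.imread("pics/top0.png");s=cv2.imread("pics/scene0.png")
ct=lambda x,y:(220+(x+.5)/5-.5,110+(y+.5)/5-.5)
cs=lambda x,y:(200+(x+.5)/4-.5,125+(y+.5)/4-.5)
def show(n,a,b):
    P,e=tri(a,b);print(n,np.round(P,4),"gap",round(e,4));return P
def blob(img,lo,hi,box):
    x,y,w,h=box;m=cv2.inRange(cv2.cvtColor(img[y:y+h,x:x+w],cv2.COLOR_BGR2HSV),lo,hi)
    c=max(cv2.findContours(m,cv2.RETR_EXTERNAL,cv2.CHAIN_APPROX_NONE)[0],key=cv2.contourArea)
    return c.reshape(-1,2)+[x,y]
show("brass bore",cs(391,68),(135+180.5/5-.5,170+300.5/5-.5))
c=blob(t,(8,110,150),(28,255,255),(155,215,35,30)).astype(np.float32)
for z in(.045,):
    P=np.array([plane("top",p,z)[:2] for p in c],np.float32)
    r=cv2.minAreaRect(P*1000);print("brass top rect",r,cv2.boxPoints(r).round(1).tolist())
a=show("stopL",cs(260,234),ct(105,433));b=show("stopR",cs(64,380),ct(386,401))
print("stop dist",np.linalg.norm(a-b),"yaw",np.arctan2(*(a-b)[[0,1]]*[-1,1]))
yaw=np.arctan2(-(a-b)[0],(a-b)[1]);R=np.array([[np.cos(yaw),-np.sin(yaw)],[np.sin(yaw),np.cos(yaw)]])
print("fixture ctr from stops",(a+b)[:2]/2+R@[.060,0])
q=[ct(187,300),ct(274,293),ct(287,407),ct(197,415)]
print("rails outer ctr z=.04",np.mean([plane("top",p,.04) for p in q],0))
q=[ct(200,311),ct(266,305),ct(274,396),ct(207,402)]
P=[plane("top",p,.03) for p in q];print("floor ctr z=.03",np.mean(P,0),[np.linalg.norm(P[i]-P[i-1]).round(4) for i in range(4)])
show("rail cornerL(outer,-x,+y)",cs(211,345),ct(197,412))
show("pocket -x-y outer",cs(150,393),ct(287,406))
u=show("barL",cs(480,132),ct(97,88));v=show("barR",cs(318,255),ct(334,65));print("bar len",np.linalg.norm(u-v),"mid",(u+v)/2)
ft=blob(t,(45,80,60),(85,255,255),(335,180,40,40));fs=blob(s,(45,80,60),(85,255,255),(125,240,50,40))
A=cv2.fitEllipse(fs),cv2.fitEllipse(ft);print(A);show("button",A[0][0],A[1][0])
```

```text
brass bore [0.4243 0.2622 0.048 ] gap 0.002
brass top rect ((423.2586975097656, 261.72662353515625), (47.8282470703125, 32.89558792114258), 20.52069854736328) [[395.1000061035156, 268.70001220703125], [406.6000061035156, 237.89999389648438], [451.3999938964844, 254.6999969482422], [439.8999938964844, 285.5]]
stopL [0.5193 0.0535 0.084 ] gap 0.0024
stopR [ 0.5373 -0.1088  0.0851] gap 0.0028
stop dist 0.16330274990613042 yaw 0.11047886394619971
fixture ctr from stops [ 0.58795847 -0.02099993]
rails outer ctr z=.04 [ 0.57093238 -0.02414542  0.04      ]
floor ctr z=.03 [ 0.57246872 -0.02460314  0.03      ] [np.float64(0.0555), np.float64(0.04), np.float64(0.0556), np.float64(0.0405)]
rail cornerL(outer,-x,+y) [5.365e-01 1.000e-04 3.800e-02] gap 0.0016
pocket -x-y outer [ 0.5409 -0.0527  0.0368] gap 0.0043
barL [0.6776 0.0507 0.2632] gap 0.0024
barR [ 0.6896 -0.0698  0.2644] gap 0.0046
bar len 0.1211110719893011 mid [ 0.68363675 -0.00951619  0.26381159]
(((144.96722412109375, 256.6636657714844), (13.706343650817871, 16.53832244873047), 77.01451110839844), ((354.0622253417969, 197.67381286621094), (10.850320816040039, 11.198662757873535), 136.86549377441406))
button [ 0.5148 -0.2775  0.0732] gap 0.0022
```

{"api": "apply_moves", "payload": {"increments": [{"angular": [0,0,0.0174],"offset": [0.01673,-0.02967,-0.0095],"gripper": 1},{"angular": [0,0,0.0174],"offset": [0.01673,-0.02967,-0.0095],"gripper": 1},{"angular": [0,0,0.0174],"offset": [0.01673,-0.02967,-0.0095],"gripper": 1},{"angular": [0,0,0.0174],"offset": [0.01673,-0.02967,-0.0095],"gripper": 1},{"angular": [0,0,0.0174],"offset": [0.01673,-0.02967,-0.0095],"gripper": 1},{"angular": [0,0,0.0174],"offset": [0.01673,-0.02967,-0.0095],"gripper": 1},{"angular": [0,0,0.0174],"offset": [0.01673,-0.02967,-0.0095],"gripper": 1},{"angular": [0,0,0.0174],"offset": [0.01673,-0.02967,-0.0095],"gripper": 1},{"angular": [0,0,0.0174],"offset": [0.01673,-0.02967,-0.0095],"gripper": 1},{"angular": [0,0,0.0174],"offset": [0.01673,-0.02967,-0.0095],"gripper": 1},{"angular": [0,0,0.0174],"offset": [0.01673,-0.02967,-0.0095],"gripper": 1},{"angular": [0,0,0.0174],"offset": [0.01673,-0.02967,-0.0095],"gripper": 1},{"angular": [0,0,0.0174],"offset": [0.01673,-0.02967,-0.0095],"gripper": 1},{"angular": [0,0,0.0174],"offset": [0.01673,-0.02967,-0.0095],"gripper": 1},{"angular": [0,0,0],"offset": [0,0,0],"gripper": 1},{"angular": [0,0,0],"offset": [0,0,0],"gripper": 1},{"angular": [0,0,0],"offset": [0,0,0],"gripper": 1}]}}

```text
clock: 1.52
tool_pos: [0.4233, 0.2627, 0.1535]
ee_rot: [0.558, -3.092, -0.0]
force: [-0.5, 0.6, 0.0]
finger_gap: 0.996
grasp_force: 0.0
```

{"api": "apply_moves", "payload": {"increments": [{"angular": [0,0,0],"offset": [0.0005,-0.0009,-0.0252],"gripper": 1},{"angular": [0,0,0],"offset": [0,0,-0.0252],"gripper": 1},{"angular": [0,0,0],"offset": [0,0,-0.0252],"gripper": 1},{"angular": [0,0,0],"offset": [0,0,-0.0252],"gripper": 1},{"angular": [0,0,0],"offset": [0,0,-0.0252],"gripper": 1},{"angular": [0,0,0],"offset": [0,0,-0.0252],"gripper": 1},{"angular": [0,0,0],"offset": [0,0,0],"gripper": 1},{"angular": [0,0,0],"offset": [0,0,0],"gripper": 1},{"angular": [0,0,0],"offset": [0,0,0],"gripper": -1},{"angular": [0,0,0],"offset": [0,0,0],"gripper": -1},{"angular": [0,0,0],"offset": [0,0,0],"gripper": -1},{"angular": [0,0,0],"offset": [0,0,0],"gripper": -1},{"angular": [0,0,0],"offset": [0,0,0],"gripper": -1},{"angular": [0,0,0],"offset": [0,0,0],"gripper": -1},{"angular": [0,0,0],"offset": [0,0,0],"gripper": -1},{"angular": [0,0,0],"offset": [0,0,0],"gripper": -1}]}}

```text
clock: 2.85
tool_pos: [0.4242, 0.2619, 0.0411]
ee_rot: [-0.558, 3.09, 0.001]
force: [-3.6, -0.3, 14.5]
finger_gap: 0.411
grasp_force: 59.5
```

{"api": "apply_moves", "payload": {"increments": [{"angular": [0,0,0],"offset": [0,0,0.01],"gripper": -1},{"angular": [0,0,0],"offset": [0,0,0.03],"gripper": -1},{"angular": [0,0,0],"offset": [0,0,0.03],"gripper": -1},{"angular": [0,0,0],"offset": [0,0,0.03],"gripper": -1},{"angular": [0,0,0],"offset": [0,0,0.03],"gripper": -1},{"angular": [0,0,0],"offset": [0,0,0.03],"gripper": -1},{"angular": [0,0,0],"offset": [0,0,0],"gripper": -1},{"angular": [0,0,0],"offset": [0,0,0],"gripper": -1},{"angular": [0,0,0],"offset": [0,0,0],"gripper": -1}]}}

```text
clock: 3.6
tool_pos: [0.4234, 0.2612, 0.1595]
ee_rot: [0.558, -3.091, 0.001]
force: [-0.5, -0.1, -4.1]
finger_gap: 0.407
grasp_force: 61.6
```

Run:
```python
import cv2,numpy as np
from h import *
s=cams.camera("scene");t=cams.camera("top")
r=lambda i,x,y,w,h,k:cv2.resize(i[y:y+h,x:x+w],None,fx=k,fy=k,interpolation=cv2.INTER_CUBIC)
cv2.imwrite("pics/l1.png",np.hstack([r(s,240,60,130,130,3),r(t,120,150,130,130,3)]))
```

```text
(no output)
```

View pics/l1.png

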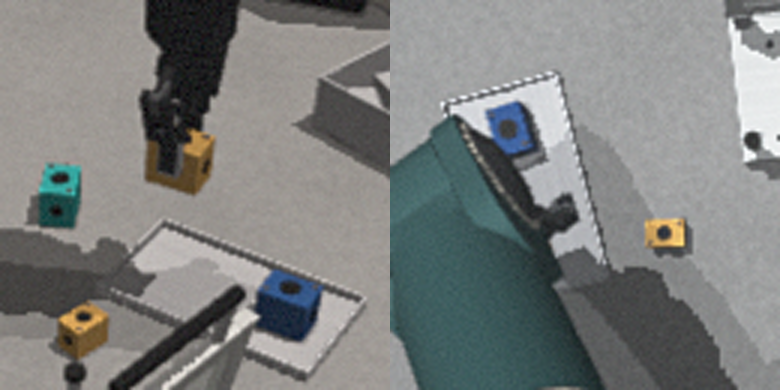

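The block is held level, the tray spot is empty, and blue and the others are untouched. Next I'll carry it over the nest.

{"api": "apply_moves", "payload": {"increments": [{"angular": [0,0,-0.0068],"offset": [0.0165,-0.0317,0],"gripper": -1},{"angular": [0,0,-0.0068],"offset": [0.0165,-0.0317,0],"gripper": -1},{"angular": [0,0,-0.0068],"offset": [0.0165,-0.0317,0],"gripper": -1},{"angular": [0,0,-0.0068],"offset": [0.0165,-0.0317,0],"gripper": -1},{"angular": [0,0,-0.0068],"offset": [0.0165,-0.0317,0],"gripper": -1},{"angular": [0,0,-0.0068],"offset": [0.0165,-0.0317,0],"gripper": -1},{"angular": [0,0,-0.0068],"offset": [0.0165,-0.0317,0],"gripper": -1},{"angular": [0,0,-0.0068],"offset": [0.0165,-0.0317,0],"gripper": -1},{"angular": [0,0,-0.0068],"offset": [0.0165,-0.0317,0],"gripper": -1},{"angular": [0,0,-0.0068],"offset": [0.0165,-0.0317,0],"gripper": -1},{"angular": [0,0,-0.0068],"offset": [0.0165,-0.0317,0],"gripper": -1},{"angular": [0,0,-0.0068],"offset": [0.0165,-0.0317,0],"gripper": -1},{"angular": [0,0,0],"offset": [0,0,0],"gripper": -1},{"angular": [0,0,0],"offset": [0,0,0],"gripper": -1},{"angular": [0,0,0],"offset": [0,0,0],"gripper": -1}]}}

```text
clock: 4.95
tool_pos: [0.5718, -0.0234, 0.159]
ee_rot: [0.159, -3.136, -0.0]
force: [-0.2, 0.8, -2.8]
finger_gap: 0.411
grasp_force: 61.6
```

Run:
```python
import cv2,numpy as np
from h import *
s=cams.camera("scene");t=cams.camera("top")
r=lambda i,x,y,w,h,k:cv2.resize(i[y:y+h,x:x+w],None,fx=k,fy=k,interpolation=cv2.INTER_CUBIC)
cv2.imwrite("pics/n1.png",np.hstack([r(s,190,110,140,160,3.5),r(t,220,120,80,140,4)]))
```

```text
(no output)
```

View pics/n1.png

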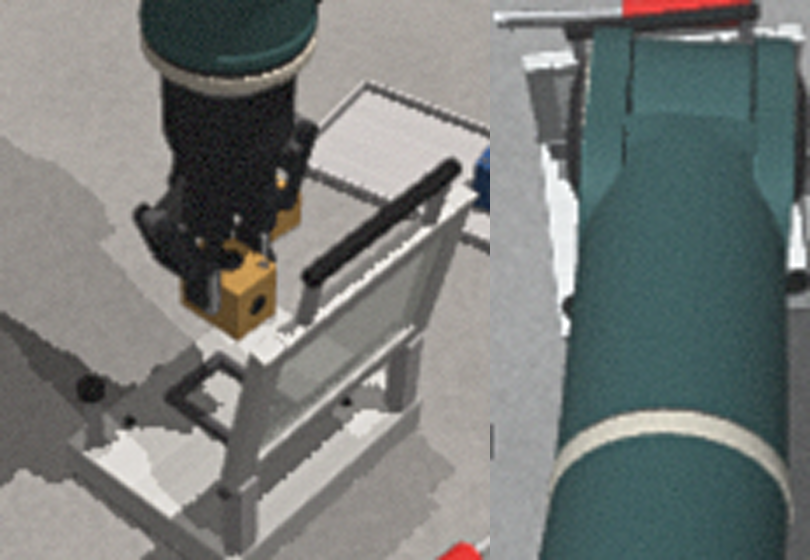

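Run:
```python
from h import *
p=(190+238.5/3.5-.5,110+338.5/3.5-.5)
print(plane("scene",p,.121), "expected .5985 -.0388"); print(proj("scene",[.5985,-.0388,.121]),p)
```

```text
[ 0.59424403 -0.03335564  0.121     ] expected .5985 -.0388
[257.05136212 208.46020118] (257.6428571428571, 206.21428571428572)
```

{"api": "apply_moves", "payload": {"increments": [{"angular": [0,0,0],"offset": [0.0006,-0.0008,-0.02],"gripper": -1},{"angular": [0,0,0],"offset": [0,0,-0.02],"gripper": -1},{"angular": [0,0,0],"offset": [0,0,-0.02],"gripper": -1},{"angular": [0,0,0],"offset": [0,0,-0.01],"gripper": -1},{"angular": [0,0,0],"offset": [0,0,-0.01],"gripper": -1},{"angular": [0,0,0],"offset": [0,0,-0.01],"gripper": -1},{"angular": [0,0,0],"offset": [0,0,-0.005],"gripper": -1},{"angular": [0,0,0],"offset": [0,0,-0.005],"gripper": -1},{"angular": [0,0,0],"offset": [0,0,-0.005],"gripper": -1},{"angular": [0,0,0],"offset": [0,0,-0.004],"gripper": -1},{"angular": [0,0,0],"offset": [0,0,0],"gripper": -1},{"angular": [0,0,0],"offset": [0,0,0],"gripper": -1}]}}

```text
clock: 6.05
tool_pos: [0.5729, -0.0244, 0.0784]
ee_rot: [-0.159, 3.138, -0.0]
force: [-0.4, 0.2, -4.1]
finger_gap: 0.41
grasp_force: 61.6
```

{"api": "apply_moves", "payload": {"increments": [{"angular": [0,0,0],"offset": [-0.0004,0,-0.002],"gripper": -1},{"angular": [0,0,0],"offset": [0,0,-0.002],"gripper": -1},{"angular": [0,0,0],"offset": [0,0,-0.002],"gripper": -1},{"angular": [0,0,0],"offset": [0,0,-0.002],"gripper": -1},{"angular": [0,0,0],"offset": [0,0,0],"gripper": -1},{"angular": [0,0,0],"offset": [0,0,0],"gripper": -1}]}}

```text
clock: 6.55
tool_pos: [0.5725, -0.0244, 0.0723]
ee_rot: [0.159, -3.137, 0.0]
force: [-0.6, -0.6, -4.1]
finger_gap: 0.407
grasp_force: 61.6
```

In the pocket (below the rail tops) without contact. I'll keep going down.

{"api": "apply_moves", "payload": {"increments": [{"angular": [0,0,0],"offset": [0,0,-0.0015],"gripper": -1},{"angular": [0,0,0],"offset": [0,0,-0.0015],"gripper": -1},{"angular": [0,0,0],"offset": [0,0,-0.0015],"gripper": -1},{"angular": [0,0,0],"offset": [0,0,0],"gripper": -1},{"angular": [0,0,0],"offset": [0,0,0],"gripper": -1}]}}

```text
clock: 6.97
tool_pos: [0.5725, -0.0244, 0.0689]
ee_rot: [0.159, -3.137, 0.0]
force: [0.3, -0.3, -4.6]
finger_gap: 0.411
grasp_force: 61.6
```

{"api": "apply_moves", "payload": {"increments": [{"angular": [0,0,0],"offset": [0,0,-0.0012],"gripper": -1},{"angular": [0,0,0],"offset": [0,0,-0.001],"gripper": -1},{"angular": [0,0,0],"offset": [0,0,0],"gripper": -1},{"angular": [0,0,0],"offset": [0,0,0],"gripper": -1}]}}

```text
clock: 7.3
tool_pos: [0.5727, -0.0244, 0.0681]
ee_rot: [-0.159, 3.137, 0.0]
force: [-6.1, 0.4, 12.5]
finger_gap: 0.408
grasp_force: 63.7
```

Contact at 0.068, exactly the floor height. Time to release and retreat straight up.

{"api": "apply_moves", "payload": {"increments": [{"angular": [0,0,0],"offset": [0,0,0.0008],"gripper": 0.3},{"angular": [0,0,0],"offset": [0,0,0],"gripper": 0.3},{"angular": [0,0,0],"offset": [0,0,0],"gripper": 0.6},{"angular": [0,0,0],"offset": [0,0,0],"gripper": 1},{"angular": [0,0,0],"offset": [0,0,0],"gripper": 1},{"angular": [0,0,0],"offset": [0,0,0],"gripper": 1},{"angular": [0,0,0],"offset": [0,0,0],"gripper": 1},{"angular": [0,0,0],"offset": [0,0,0.01],"gripper": 1},{"angular": [0,0,0],"offset": [0,0,0.03],"gripper": 1},{"angular": [0,0,0],"offset": [0,0,0.03],"gripper": 1},{"angular": [0,0,0],"offset": [0,0,0.03],"gripper": 1},{"angular": [0,0,0],"offset": [-0.03,0,0.03],"gripper": 1},{"angular": [0,0,0],"offset": [-0.03,0,0.03],"gripper": 1},{"angular": [0,0,0],"offset": [-0.03,0,0.03],"gripper": 1},{"angular": [0,0,0],"offset": [-0.03,0,0.03],"gripper": 1},{"angular": [0,0,0],"offset": [-0.03,0,0.03],"gripper": 1},{"angular": [0,0,0],"offset": [-0.03,0,0.03],"gripper": 1},{"angular": [0,0,0],"offset": [-0.03,0,0.03],"gripper": 1},{"angular": [0,0,0],"offset": [0,0,0],"gripper": 1},{"angular": [0,0,0],"offset": [0,0,0],"gripper": 1}]}}

```text
clock: 8.97
tool_pos: [0.415, -0.0244, 0.3021]
ee_rot: [-0.159, 3.134, 0.001]
force: [0.6, 0.2, -1.3]
finger_gap: 0.996
grasp_force: 0.0
```

Run:
```python
import cv2,numpy as np
from h import *
s=cams.camera("scene");t=cams.camera("top")
cv2.imwrite("pics/s2.png",s);cv2.imwrite("pics/t2.png",t)
r=lambda i,x,y,w,h,k:cv2.resize(i[y:y+h,x:x+w],None,fx=k,fy=k,interpolation=cv2.INTER_CUBIC)
cv2.imwrite("pics/n2.png",np.hstack([r(s,190,140,140,140,3),r(t,215,110,95,105,4)]))
```

```text
(no output)
```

View pics/n2.png

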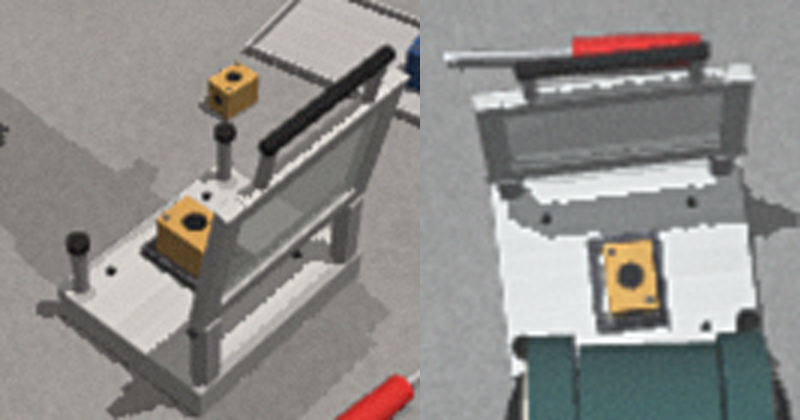

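The valve sits flat inside the rails (bore at top crop (630,275)) and the cover hasn't moved. Now over the bar, turning the gripper a quarter turn.

{"api": "apply_moves", "payload": {"increments": [{"angular": [0,0,-0.03125],"offset": [0.0223,0.0011,0.0083],"gripper": 1},{"angular": [0,0,-0.03125],"offset": [0.0223,0.0011,0.0083],"gripper": 1},{"angular": [0,0,-0.03125],"offset": [0.0223,0.0011,0.0083],"gripper": 1},{"angular": [0,0,-0.03125],"offset": [0.0223,0.0011,0.0083],"gripper": 1},{"angular": [0,0,-0.03125],"offset": [0.0223,0.0011,0.0083],"gripper": 1},{"angular": [0,0,-0.03125],"offset": [0.0223,0.0011,0.0083],"gripper": 1},{"angular": [0,0,-0.03125],"offset": [0.0223,0.0011,0.0083],"gripper": 1},{"angular": [0,0,-0.03125],"offset": [0.0223,0.0011,0.0083],"gripper": 1},{"angular": [0,0,-0.03125],"offset": [0.0223,0.0011,0],"gripper": 1},{"angular": [0,0,-0.03125],"offset": [0.0223,0.0011,0],"gripper": 1},{"angular": [0,0,-0.03125],"offset": [0.0223,0.0011,0],"gripper": 1},{"angular": [0,0,-0.03125],"offset": [0.0223,0.0011,0],"gripper": 1},{"angular": [0,0,-0.03125],"offset": [0.0223,0.0011,0],"gripper": 1},{"angular": [0,0,-0.03125],"offset": [0.0223,0.0011,0],"gripper": 1},{"angular": [0,0,-0.03125],"offset": [0.0223,0.0011,0],"gripper": 1},{"angular": [0,0,-0.03125],"offset": [0.0223,0.0011,0],"gripper": 1},{"angular": [0,0,0],"offset": [0,0,0],"gripper": 1},{"angular": [0,0,0],"offset": [0,0,0],"gripper": 1}]}}

```text
clock: 10.57
tool_pos: [0.6831, -0.0111, 0.3478]
ee_rot: [-2.104, -2.331, 0.005]
force: [-0.2, -0.5, -0.5]
finger_gap: 0.999
grasp_force: 0.0
```

{"api": "apply_moves", "payload": {"increments": [{"angular": [0,0,0],"offset": [0,0,-0.0183],"gripper": 1},{"angular": [0,0,0],"offset": [0,0,-0.0183],"gripper": 1},{"angular": [0,0,0],"offset": [0,0,-0.0183],"gripper": 1},{"angular": [0,0,0],"offset": [0,0,-0.0183],"gripper": 1},{"angular": [0,0,0],"offset": [0,0,-0.0183],"gripper": 1},{"angular": [0,0,0],"offset": [0,0,-0.0183],"gripper": 1},{"angular": [0,0,0],"offset": [0,0,0],"gripper": 1},{"angular": [0,0,0],"offset": [0,0,0],"gripper": 1}]}}

```text
clock: 11.23
tool_pos: [0.6821, -0.0112, 0.2673]
ee_rot: [-2.104, -2.331, 0.002]
force: [0.3, -0.1, 0.4]
finger_gap: 0.997
grasp_force: 0.0
```

Run:
```python
import cv2,numpy as np
from h import *
s=cams.camera("scene")
cv2.imwrite("pics/b1.png",cv2.resize(s[100:270,200:380],None,fx=3,fy=3,interpolation=cv2.INTER_CUBIC))
```

```text
(no output)
```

View pics/b1.png

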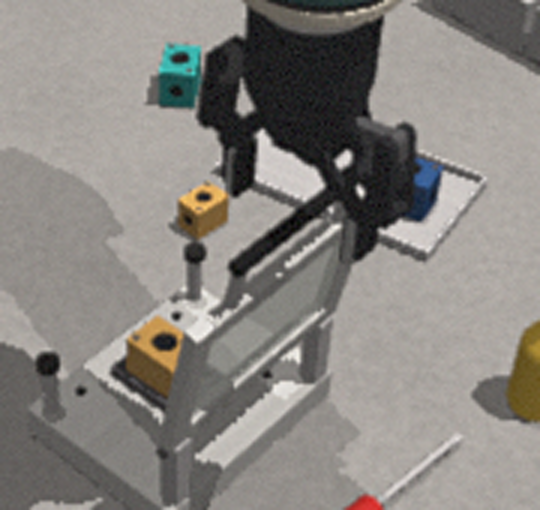

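The fingers straddle the bar: near bar end at crop (237,268), pads on either side of its middle. Closing.

{"api": "apply_moves", "payload": {"increments": [{"angular": [0,0,0],"offset": [0,0,0],"gripper": 0},{"angular": [0,0,0],"offset": [0,0,0],"gripper": -0.3},{"angular": [0,0,0],"offset": [0,0,0],"gripper": -0.5},{"angular": [0,0,0],"offset": [0,0,0],"gripper": -0.7},{"angular": [0,0,0],"offset": [0,0,0],"gripper": -1},{"angular": [0,0,0],"offset": [0,0,0],"gripper": -1},{"angular": [0,0,0],"offset": [0,0,0],"gripper": -1},{"angular": [0,0,0],"offset": [0,0,0],"gripper": -1},{"angular": [0,0,0],"offset": [0,0,0],"gripper": -1}]}}

```text
clock: 12.03
tool_pos: [0.6828, -0.0111, 0.2681]
ee_rot: [2.106, 2.331, 0.0]
force: [0.5, -0.1, 4.2]
finger_gap: 0.118
grasp_force: 58.5
```

Run:
```python
import numpy as np
r=.175;y=.10;th=np.linspace(1.739,0,49)
d=-r*np.cos(th);z=r*np.sin(th)
for i in range(0,48,4):
    D=(d[i+4]-d[i])/4;Z=(z[i+4]-z[i])/4;print(i,round(th[i+4],3),np.round([D*np.cos(y)/.75,D*np.sin(y)/.75,Z/.75],5), "cum z",round(z[i+4]-z[0],4),"cum x",round((d[i+4]-d[0])*np.cos(y),4))
```

```text
0 1.594 [-0.00837 -0.00084  0.00081] cum z 0.0024 cum x -0.0251
4 1.449 [-0.00839 -0.00084 -0.00042] cum z 0.0012 cum x -0.0503
8 1.304 [-0.00825 -0.00083 -0.00163] cum z -0.0037 cum x -0.075
12 1.159 [-0.00793 -0.0008  -0.00281] cum z -0.0121 cum x -0.0988
16 1.014 [-0.00744 -0.00075 -0.00393] cum z -0.0239 cum x -0.1211
20 0.87 [-0.0068  -0.00068 -0.00497] cum z -0.0388 cum x -0.1415
24 0.725 [-0.00601 -0.0006  -0.0059 ] cum z -0.0565 cum x -0.1595
28 0.58 [-0.0051  -0.00051 -0.00671] cum z -0.0767 cum x -0.1748
32 0.435 [-0.00408 -0.00041 -0.00738] cum z -0.0988 cum x -0.1871
36 0.29 [-0.00298 -0.0003  -0.0079 ] cum z -0.1225 cum x -0.196
40 0.145 [-0.00181 -0.00018 -0.00825] cum z -0.1473 cum x -0.2015
44 0.0 [-6.10e-04 -6.00e-05 -8.42e-03] cum z -0.1725 cum x -0.2033
```

{"api": "apply_moves", "payload": {"increments": [{"angular": [0,0,0],"offset": [-0.0084,-0.0008,0.0008],"gripper": -1},{"angular": [0,0,0],"offset": [-0.0084,-0.0008,0.0008],"gripper": -1},{"angular": [0,0,0],"offset": [-0.0084,-0.0008,0.0008],"gripper": -1},{"angular": [0,0,0],"offset": [-0.0084,-0.0008,0.0008],"gripper": -1},{"angular": [0,0,0],"offset": [-0.0084,-0.0008,-0.0004],"gripper": -1},{"angular": [0,0,0],"offset": [-0.0084,-0.0008,-0.0004],"gripper": -1},{"angular": [0,0,0],"offset": [-0.0084,-0.0008,-0.0004],"gripper": -1},{"angular": [0,0,0],"offset": [-0.0084,-0.0008,-0.0004],"gripper": -1},{"angular": [0,0,0],"offset": [-0.0082,-0.0008,-0.0016],"gripper": -1},{"angular": [0,0,0],"offset": [-0.0082,-0.0008,-0.0016],"gripper": -1},{"angular": [0,0,0],"offset": [-0.0082,-0.0008,-0.0016],"gripper": -1},{"angular": [0,0,0],"offset": [-0.0082,-0.0008,-0.0016],"gripper": -1}]}}

```text
clock: 13.03
tool_pos: [0.6073, -0.0193, 0.2644]
ee_rot: [2.106, 2.329, -0.001]
force: [4.1, -5.7, -1.8]
finger_gap: 0.113
grasp_force: 61.5
```

{"api": "apply_moves", "payload": {"increments": [{"angular": [0,0,0],"offset": [-0.0079,-0.0008,-0.0028],"gripper": -1},{"angular": [0,0,0],"offset": [-0.0079,-0.0008,-0.0028],"gripper": -1},{"angular": [0,0,0],"offset": [-0.0079,-0.0008,-0.0028],"gripper": -1},{"angular": [0,0,0],"offset": [-0.0079,-0.0008,-0.0028],"gripper": -1},{"angular": [0,0,0],"offset": [-0.0074,-0.0007,-0.0039],"gripper": -1},{"angular": [0,0,0],"offset": [-0.0074,-0.0007,-0.0039],"gripper": -1},{"angular": [0,0,0],"offset": [-0.0074,-0.0007,-0.0039],"gripper": -1},{"angular": [0,0,0],"offset": [-0.0074,-0.0007,-0.0039],"gripper": -1},{"angular": [0,0,0],"offset": [-0.0068,-0.0007,-0.005],"gripper": -1},{"angular": [0,0,0],"offset": [-0.0068,-0.0007,-0.005],"gripper": -1},{"angular": [0,0,0],"offset": [-0.0068,-0.0007,-0.005],"gripper": -1},{"angular": [0,0,0],"offset": [-0.0068,-0.0007,-0.005],"gripper": -1}]}}

```text
clock: 14.03
tool_pos: [0.541, -0.0267, 0.2292]
ee_rot: [2.107, 2.328, -0.001]
force: [6.4, -10.1, -0.4]
finger_gap: 0.117
grasp_force: 61.8
```

{"api": "apply_moves", "payload": {"increments": [{"angular": [0,0,0],"offset": [-0.006,-0.0011,-0.0059],"gripper": -1},{"angular": [0,0,0],"offset": [-0.006,-0.0011,-0.0059],"gripper": -1},{"angular": [0,0,0],"offset": [-0.006,-0.0008,-0.0059],"gripper": -1},{"angular": [0,0,0],"offset": [-0.006,-0.0008,-0.0059],"gripper": -1},{"angular": [0,0,0],"offset": [-0.0051,-0.0006,-0.0067],"gripper": -1},{"angular": [0,0,0],"offset": [-0.0051,-0.0006,-0.0067],"gripper": -1},{"angular": [0,0,0],"offset": [-0.0051,-0.0006,-0.0067],"gripper": -1},{"angular": [0,0,0],"offset": [-0.0051,-0.0006,-0.0067],"gripper": -1},{"angular": [0,0,0],"offset": [-0.0041,-0.0005,-0.0074],"gripper": -1},{"angular": [0,0,0],"offset": [-0.0041,-0.0005,-0.0074],"gripper": -1},{"angular": [0,0,0],"offset": [-0.0041,-0.0005,-0.0074],"gripper": -1},{"angular": [0,0,0],"offset": [-0.0041,-0.0005,-0.0074],"gripper": -1}]}}

```text
clock: 15.03
tool_pos: [0.4953, -0.0315, 0.1686]
ee_rot: [2.106, 2.331, -0.001]
force: [3.3, -5.0, -0.4]
finger_gap: 0.115
grasp_force: 62.7
```

{"api": "apply_moves", "payload": {"increments": [{"angular": [0,0,0],"offset": [-0.003,-0.0004,-0.0079],"gripper": -1},{"angular": [0,0,0],"offset": [-0.003,-0.0004,-0.0079],"gripper": -1},{"angular": [0,0,0],"offset": [-0.003,-0.0004,-0.0079],"gripper": -1},{"angular": [0,0,0],"offset": [-0.003,-0.0004,-0.0079],"gripper": -1},{"angular": [0,0,0],"offset": [-0.0018,-0.0003,-0.0083],"gripper": -1},{"angular": [0,0,0],"offset": [-0.0018,-0.0003,-0.0083],"gripper": -1},{"angular": [0,0,0],"offset": [-0.0018,-0.0003,-0.0083],"gripper": -1},{"angular": [0,0,0],"offset": [-0.0018,-0.0003,-0.0083],"gripper": -1},{"angular": [0,0,0],"offset": [-0.0006,-0.0001,-0.006],"gripper": -1},{"angular": [0,0,0],"offset": [-0.0006,-0.0001,-0.006],"gripper": -1},{"angular": [0,0,0],"offset": [-0.0006,-0.0001,-0.006],"gripper": -1},{"angular": [0,0,0],"offset": [0,0,0],"gripper": -1},{"angular": [0,0,0],"offset": [0,0,0],"gripper": -1}]}}

```text
clock: 16.12
tool_pos: [0.4798, -0.0333, 0.1069]
ee_rot: [-2.106, -2.331, 0.001]
force: [-1.8, -2.7, 0.1]
finger_gap: 0.12
grasp_force: 65.6
```

{"api": "apply_moves", "payload": {"increments": [{"angular": [0,0,0],"offset": [0,0,-0.003],"gripper": -1},{"angular": [0,0,0],"offset": [0,0,-0.003],"gripper": -1},{"angular": [0,0,0],"offset": [0,0,-0.003],"gripper": -1},{"angular": [0,0,0],"offset": [0,0,-0.003],"gripper": -1},{"angular": [0,0,0],"offset": [0,0,-0.0015],"gripper": -1},{"angular": [0,0,0],"offset": [0,0,0],"gripper": -1},{"angular": [0,0,0],"offset": [0,0,0],"gripper": -1}]}}

```text
clock: 16.7
tool_pos: [0.4793, -0.0334, 0.0968]
ee_rot: [-2.105, -2.33, 0.002]
force: [-4.4, -2.1, -1.4]
finger_gap: 0.116
grasp_force: 66.4
```

{"api": "apply_moves", "payload": {"increments": [{"angular": [0,0,0],"offset": [0,0,-0.0013],"gripper": -1},{"angular": [0,0,0],"offset": [0,0,-0.0013],"gripper": -1},{"angular": [0,0,0],"offset": [0,0,-0.0013],"gripper": -1},{"angular": [0,0,0],"offset": [0,0,0],"gripper": -1},{"angular": [0,0,0],"offset": [0,0,0],"gripper": -1}]}}

```text
clock: 17.12
tool_pos: [0.4793, -0.0334, 0.0939]
ee_rot: [-2.105, -2.33, 0.002]
force: [-5.7, -2.9, -1.6]
finger_gap: 0.116
grasp_force: 66.4
```

{"api": "apply_moves", "payload": {"increments": [{"angular": [0,0,0],"offset": [0,0,-0.0013],"gripper": -1},{"angular": [0,0,0],"offset": [0,0,-0.0013],"gripper": -1},{"angular": [0,0,0],"offset": [0,0,0],"gripper": -1},{"angular": [0,0,0],"offset": [0,0,0],"gripper": -1}]}}

```text
clock: 17.45
tool_pos: [0.4793, -0.0334, 0.0923]
ee_rot: [-2.105, -2.33, 0.001]
force: [-8.7, -2.5, 8.9]
finger_gap: 0.117
grasp_force: 67.7
```

Contact at 0.092, which is the bar's closed height. I'll press slightly, open only a little, then rise.

{"api": "apply_moves", "payload": {"increments": [{"angular": [0,0,0],"offset": [0,0,-0.0008],"gripper": -1},{"angular": [0,0,0],"offset": [0,0,0],"gripper": -1},{"angular": [0,0,0],"offset": [0,0,0],"gripper": -0.6},{"angular": [0,0,0],"offset": [0,0,0],"gripper": -0.45},{"angular": [0,0,0],"offset": [0,0,0],"gripper": -0.45},{"angular": [0,0,0],"offset": [0,0,0],"gripper": -0.45},{"angular": [0,0,0],"offset": [0,0,0],"gripper": -0.45}]}}

```text
clock: 18.03
tool_pos: [0.4802, -0.0333, 0.0915]
ee_rot: [2.106, 2.331, 0.0]
force: [-0.4, -0.5, 0.5]
finger_gap: 0.273
grasp_force: 0.0
```

Run:
```python
import cv2,numpy as np
from h import *
s=cams.camera("scene")
cv2.imwrite("pics/d1.png",cv2.resize(s[90:290,120:340],None,fx=3,fy=3,interpolation=cv2.INTER_CUBIC))
```

```text
(no output)
```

View pics/d1.png

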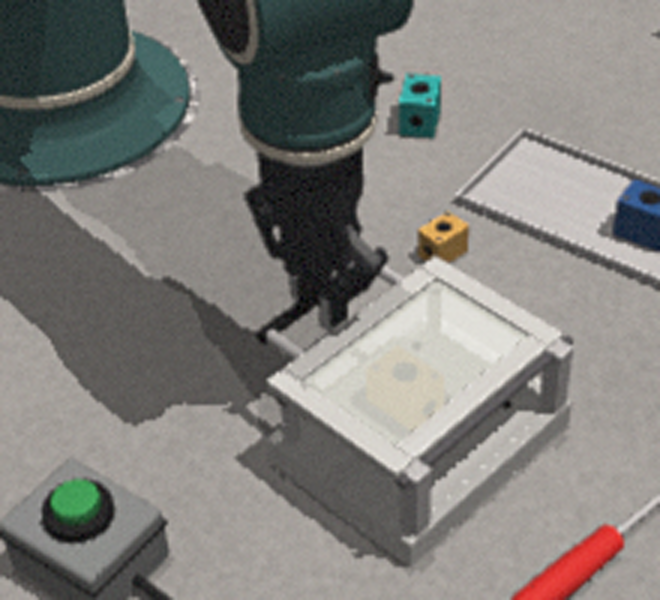

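The cover is level on its stops with the valve visible under the pane and the gripper free of the bar. Rising, then over to the button with the fingers shut.

{"api": "apply_moves", "payload": {"increments": [{"angular": [0,0,0],"offset": [0,0,0.01],"gripper": -0.45},{"angular": [0,0,0],"offset": [0,0,0.02],"gripper": -0.45},{"angular": [0,0,0],"offset": [0,0,0.03],"gripper": -0.45},{"angular": [0,0,0],"offset": [0,0,0.03],"gripper": -0.45},{"angular": [0,0,0],"offset": [0,0,0.03],"gripper": -1},{"angular": [0,0,0],"offset": [0,0,0.03],"gripper": -1},{"angular": [0,0,0],"offset": [0.0046,-0.0326,0],"gripper": -1},{"angular": [0,0,0],"offset": [0.0046,-0.0326,0],"gripper": -1},{"angular": [0,0,0],"offset": [0.0046,-0.0326,0],"gripper": -1},{"angular": [0,0,0],"offset": [0.0046,-0.0326,0],"gripper": -1},{"angular": [0,0,0],"offset": [0.0046,-0.0326,0],"gripper": -1},{"angular": [0,0,0],"offset": [0.0046,-0.0326,-0.02],"gripper": -1},{"angular": [0,0,0],"offset": [0.0046,-0.0326,-0.03],"gripper": -1},{"angular": [0,0,0],"offset": [0.0046,-0.0326,-0.03],"gripper": -1},{"angular": [0,0,0],"offset": [0.0046,-0.0326,-0.02],"gripper": -1},{"angular": [0,0,0],"offset": [0.0046,-0.0326,-0.02],"gripper": -1},{"angular": [0,0,0],"offset": [0,0,0],"gripper": -1},{"angular": [0,0,0],"offset": [0,0,0],"gripper": -1},{"angular": [0,0,0],"offset": [0,0,0],"gripper": -1}]}}

```text
clock: 19.67
tool_pos: [0.5146, -0.2776, 0.1144]
ee_rot: [-2.106, -2.331, -0.0]
force: [0.9, -0.4, 1.0]
finger_gap: 0.002
grasp_force: 0.0
```

{"api": "apply_moves", "payload": {"increments": [{"angular": [0,0,0],"offset": [0,0,-0.006],"gripper": -1},{"angular": [0,0,0],"offset": [0,0,-0.006],"gripper": -1},{"angular": [0,0,0],"offset": [0,0,-0.006],"gripper": -1},{"angular": [0,0,0],"offset": [0,0,-0.006],"gripper": -1},{"angular": [0,0,0],"offset": [0,0,-0.002],"gripper": -1},{"angular": [0,0,0],"offset": [0,0,-0.002],"gripper": -1},{"angular": [0,0,0],"offset": [0,0,0],"gripper": -1},{"angular": [0,0,0],"offset": [0,0,0],"gripper": -1}]}}

```text
clock: 20.33
tool_pos: [0.5147, -0.2775, 0.0931]
ee_rot: [-2.106, -2.331, -0.001]
force: [0.1, 4.0, 4.5]
finger_gap: -0.002
grasp_force: 2.4
```

{"api": "apply_moves", "payload": {"increments": [{"angular": [0,0,0],"offset": [0,0,-0.002],"gripper": -1},{"angular": [0,0,0],"offset": [0,0,-0.002],"gripper": -1},{"angular": [0,0,0],"offset": [0,0,0],"gripper": -1},{"angular": [0,0,0],"offset": [0,0,0],"gripper": -1}]}}

```text
clock: 20.67
tool_pos: [0.515, -0.2777, 0.0924]
ee_rot: [2.106, 2.331, 0.003]
force: [-14.6, 12.5, 47.6]
finger_gap: -0.0
grasp_force: 23.9
```

The button has bottomed out: 4.5 N spring force, then a hard stop. Retreating straight up and clear.

{"api": "apply_moves", "payload": {"increments": [{"angular": [0,0,0],"offset": [0,0,0.002],"gripper": -1},{"angular": [0,0,0],"offset": [0,0,0.001],"gripper": -1},{"angular": [0,0,0],"offset": [0,0,0],"gripper": -1},{"angular": [0,0,0],"offset": [0,0,0],"gripper": -1}]}}

```text
clock: 21.0
tool_pos: [0.5148, -0.2776, 0.0929]
ee_rot: [2.106, 2.331, 0.001]
force: [-3.5, 6.3, 15.4]
finger_gap: -0.0
grasp_force: 7.6
```

{"api": "apply_moves", "payload": {"increments": [{"angular": [0,0,0],"offset": [0,0,0.002],"gripper": -1},{"angular": [0,0,0],"offset": [0,0,0],"gripper": -1},{"angular": [0,0,0],"offset": [0,0,0],"gripper": -1}]}}

```text
clock: 21.25
tool_pos: [0.5148, -0.2776, 0.094]
ee_rot: [2.106, 2.331, 0.001]
force: [1.9, 3.3, 4.7]
finger_gap: 0.004
grasp_force: 2.2
```

{"api": "apply_moves", "payload": {"increments": [{"angular": [0,0,0],"offset": [0,0,0.003],"gripper": -1},{"angular": [0,0,0],"offset": [0,0,0],"gripper": -1},{"angular": [0,0,0],"offset": [0,0,0],"gripper": -1}]}}

```text
clock: 21.5
tool_pos: [0.5146, -0.2781, 0.0961]
ee_rot: [2.106, 2.331, -0.0]
force: [2.1, 2.1, 3.1]
finger_gap: 0.001
grasp_force: 1.5
```

The force falls gradually as I back off, so the spring is pushing the button back out. It was fully pressed. Clearing away now.

{"api": "apply_moves", "payload": {"increments": [{"angular": [0,0,0],"offset": [0,0,0.006],"gripper": -1},{"angular": [0,0,0],"offset": [0,0,0.02],"gripper": -1},{"angular": [0,0,0],"offset": [0,0,0.03],"gripper": -1},{"angular": [0,0,0],"offset": [0,0,0.03],"gripper": -1},{"angular": [0,0,0],"offset": [0,0,0.03],"gripper": -1},{"angular": [0,0,0],"offset": [-0.03,-0.03,0.03],"gripper": -1},{"angular": [0,0,0],"offset": [-0.03,-0.03,0.02],"gripper": -1},{"angular": [0,0,0],"offset": [-0.03,-0.03,0],"gripper": -1},{"angular": [0,0,0],"offset": [-0.02,-0.02,0],"gripper": -1},{"angular": [0,0,0],"offset": [0,0,0],"gripper": -1},{"angular": [0,0,0],"offset": [0,0,0],"gripper": -1},{"angular": [0,0,0],"offset": [0,0,0],"gripper": -1}]}}

```text
clock: 22.5
tool_pos: [0.4322, -0.3601, 0.2204]
ee_rot: [-2.106, -2.331, 0.0]
force: [0.9, 0.7, 0.3]
finger_gap: 0.001
grasp_force: 0.0
```

Run:
```python
import cv2,numpy as np
from h import *
s=cams.camera("scene");t=cams.camera("top")
r=lambda i,x,y,w,h,k:cv2.resize(i[y:y+h,x:x+w],None,fx=k,fy=k,interpolation=cv2.INTER_CUBIC)
cv2.imwrite("pics/e1.png",np.hstack([r(s,110,120,260,230,1.75),r(t,135,90,245,294,1.37)[:402]]))
```

```text
(no output)
```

View pics/e1.png

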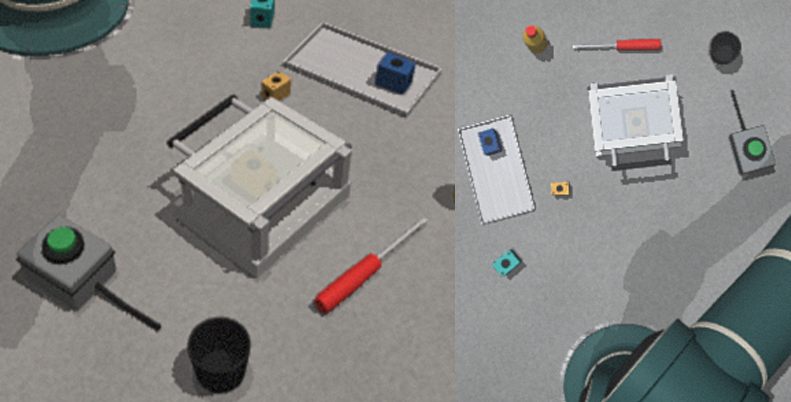

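The cover is closed with the valve under its pane, the button is out, the bystanders are in place and the arm is clear. Handing in.

```bash
python3 -c "
from cell import finish_job
print(finish_job())"
```

```text
the job is handed in; nothing more can be done
None
```

I handed the job in at about 22.5 s on the clock: the brass valve is flat in the pocket, the cover was lowered gently onto its stops, and the start button was pressed fully and came back out. The blue valve and bystanders look unmoved in the last pictures; the hand-in returned no verdict.

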